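# Raise the heat lamp to its lock and park the saucepan under it

## Task

Pull the heat lamp's head up its telescoping mast until the lock button clicks out and the head stays up by itself, but do not lift the weighted stand off the table. Then slide or set the lidded saucepan on the table centrally below the lamp shade, and leave the food and the bowl around them undisturbed.

Things in the scene. Friction and masses are not known exactly. Their poses are not given: they have to be found in the camera images.
- stand: Free-standing heat lamp: black weighted foot 170 x 150 x 20 mm, upright tube, and a mast with a copper shade that slides straight up out of the tube. Foot and tube weigh about 1.5 kg (15 N): pulling past the mast's stop lifts them, and more than 10 mm spoils the job. Origin on the mast axis at the foot's underside, z up; foot spans x -85 to 85, y -105 to 45 mm; lamp arm points along +y.
- tube_base (a point): Where the tube meets the foot's top, on the mast axis, 20 mm above the table. The tube ends above in a black square collar, 35 mm wide, 24 mm tall, whose rim an earlier user set somewhere 115 to 165 mm above the table; where is not reported. A sprung yellow button on the mast is held in by the tube; once clear of the rim it clicks out 9 mm to the stand's +x, rests on the rim and carries the head.
- lamp_grip (a point): Centre of the orange grip block atop the mast, on its axis: 24 mm wide along the stand's x (pinch here), 60 mm along its y, 34 mm tall. At the start 206 mm above the table. The button clicks after a lift of 70 to 120 mm (rim height minus 45 mm); a hard stop is 8 mm higher. Lift slowly, feel the stop, let go. Mast and head weigh 0.3 to 0.6 kg, slide with 1 N friction and fall back if not locked.
- lamp_face (a point): Centre of the shade's lower face, 170 mm along the stand's +y from the mast axis, 85 mm above the table at the start (too low for the pan), rising with the head; 155 to 205 mm once locked. The shade is a copper dome of 120 mm diameter, 95 mm tall.
- pan: Lidded steel saucepan, 140 mm diameter, 99 mm tall with the lid's knob, about 0.6 kg, the lid does not come off. Origin at the centre of its underside, z up. A straight black handle runs along its +y from 65 to 230 mm from the axis, 18 mm wide (along x) and 14 mm thick, its middle 55 mm above the table.
- pan_grip (a point): Point on the pan's handle, in the middle of its thickness, 165 mm along the pan's +y from the pan's axis, 55 mm above the table: pinch across the 18 mm here, clear of the shade.
- pepper_green: Green bell pepper, 88 mm across, about 85 mm tall with its stem; origin at its underside's centre. Leave alone.
- pepper_red: Red bell pepper, 80 mm across, about 80 mm tall with its stem; origin at its underside's centre. Leave alone.
- squash: Yellow squash lying, 170 mm long along its x, 52 mm thick; origin below its middle. Leave alone.
- cucumber: Dark green courgette lying, 160 mm long along its x, 52 mm thick; origin below its middle. Leave alone.
- carton: Cream carton, 70 x 70 mm, 160 mm tall, upright; origin at its underside's centre. Leave alone.
- bowl: Steel bowl, 150 mm across, 60 mm tall; origin at its underside's centre. Leave alone.

How it is judged:
By the outcome, as a careful person would: the job done as asked, in the order asked, and still so for the second after the job is handed in, with the robot touching nothing.
It also fails if it takes over 64 s, if anything falls off the work surface, if the arm or the gripper's body presses on something with over 40 N, if the wrist force passes 120 N, or if a joint passes its speed limit or range.

## Robot

A 7-joint arm with a two-finger parallel gripper is mounted at the origin on the work surface. World frame = base frame: x ahead of the robot, y to its left, z up, the work surface at z = 0. Lengths are in mm, angles in rad, forces in N, time in s.
With the tool pointing down it reaches from about 425 to 975 mm from the base axis. Payload 16.7 kg.
Tool frame: the origin (TCP) lies at the centre of the arm's flange, where the gripper is bolted on; the fingertips stand 173 mm ahead of it and the grasp point (between the pads) lies 155 mm ahead of it (env.nose_length is the distance from the TCP to the fingertips, in mm); x points along the fingers, z is the direction in which the jaws open and shut, and the axes are right-handed (so a half turn about x gives the same grasp; the last joint's range is limited). The gripper opens to 85 mm and grips with 20 to 120 N. Pads are 22 mm wide; open, the fingers measure 114 mm over their backs; the gripper's body (76 mm by 85 mm) begins 54 mm behind the grasp point. The pads swing forward as they close: fully open they stand 13 mm farther back than shut.
Start: joints at [-1.417, 0.426, 0.074, 1.606, -0.034, 1.111, -0.067], TCP at [201.293, 644.258, 404.702] pointing down, gripper open.
Joint ranges: [-2.85, 2.85], [-0.5, 2.14], [-1.23, 1.37], [0.21, 2.46], [-1.02, 4.16], [0.16, 2.05], [-2.73, 2.73]. Speed limits (rad/s): [1.89, 1.89, 2.39, 2.39, 3.01, 3.01, 3.01].

## Interface

Orientations are given as a 3x3 rotation matrix whose columns are the frame's x, y, z axes.
In Python, from station import env gives the robot as it stands.
- The arm moves only by the tool move_arm, never from a script. Its argument "motion" is one flat list of numbers, 7 for each row, row after row: the shift along the world's x, y, z in mm, then the turn, a rotation vector about the world's x, y, z in rad, then the closure, from 0 (fully open) to 1 (shut). A call has exactly 10 rows; each row shifts and turns the commanded pose from where the row before left it; what a row does not reach is not made up. A row lasts 1/8 s, in which the tool goes at most 62.5 mm and 10.7 degrees, less where a joint would pass 70% of its speed; a pose out of reach is approached as far as the arm can. A call is refused whole if a number of a shift passes 62.5 or a number of a turn 0.188, either way. A call with a gripper value outside its range is refused whole. The fingers move at their own pace and stop on an object; the grip force is fixed at half the most. Time passes only in rows, so rows that do not move let the fingers close, or fill a call up. It gives the time, the measured TCP pose, the force and the opening at its end, in the units of the state.
- env.state(): the state, without advancing time (a new reading comes with each control period).
- env.capture(name): name is "scene" or "top" or "wrist"; returns a dict with "frame" (480x640x3 uint8, red, green, blue), "z_map" (480x640 float32, mm along the optical axis (not along the pixel's ray), 0 where there is no reading), "fx", "fy", "cx", "cy" (pixels), "camera_from_world" (4x4, takes a point from world to camera coordinates); the wrist camera has in their place "T_tool_cam" (4x4, takes a point from camera to tool coordinates, whose origin is the TCP and whose axes are the tool frame's). Camera axes: x right, y down, z forward; pixel columns grow to the right and rows downward; lengths in mm; the calibration is good to about 2 mm. The wrist camera is an equidistant fisheye: a pixel r from the principal point sees the ray r / f radians off the axis. A picture is of the moment at which its call begins: read the wrist's pose just before it.
- env.close_job(): hands the job in, once; it reports no verdict.
The state is a dict: "t": time; "joints": joint angles; "dq": joint speeds; "joint_torque": joint torques, N m; "tcp_pos": TCP position; "orientation": TCP orientation; "ft_force": force on the tool from outside, world axes, zero at the start; "torque": the same for the moment, N m; "grip_width": opening from 0.0 (shut) to 1.0 (fully open).
Only numpy, scipy, OpenCV 4.12 (cv2) and the standard library are available. Lean on these libraries where they do the work, as an engineer would, in place of code of your own. Each camera call takes 0.05 s, during which the arm holds its last target. There are 200 camera calls.

## Working session

There is one attempt and no reset: what is moved stays moved. The work goes in short steps, Python scripts to look and compute and a tool call to move; the robot and the scene stay as the last step left them, time stands still between calls to the robot, and variables do not carry over. Pictures are saved under pics/ and viewed, about 8 in all and at most 12, crops included, and the job is handed in when it is done.

Besides the shell and the picture viewer there is one more tool, called after "Request:" as name(argument=value, ...), one argument or row to a line, values as JSON. move_arm: Moves the arm, as the interface text tells. Its arguments: {"type":"object","properties":{"motion":{"type":"array"}},"required":["motion"]}

```bash
mkdir -p pics
cat > h.py <<'E'
import numpy as np, cv2
from station import env
def cap(n):
    c=env.capture(n); return c
def world(c):
    z=c["z_map"]; v,u=np.mgrid[:480,:640]
    P=np.stack([(u-c["cx"])/c["fx"]*z,(v-c["cy"])/c["fy"]*z,z,np.ones_like(z)],-1)
    W=P@np.linalg.inv(c["camera_from_world"]).T
    W=W[...,:3]; W[z==0]=np.nan
    return W
E
python3 - <<'E'
from h import *
s=env.state(); print(s["t"],s["tcp_pos"],s["orientation"],s["ft_force"],s["grip_width"])
for n in("scene","top"):
    c=cap(n); np.savez(f"{n}0.npz",**c); cv2.imwrite(f"pics/{n}0.png",c["frame"][...,::-1])
    print(n,np.linalg.inv(c["camera_from_world"]).round(2), (c["z_map"]>0).mean())
E
```

```text
0.0 [201.2251739  644.10027779 403.99527935] [[-2.99380362e-04 -9.54500174e-01  2.98210208e-01]
 [-1.29123438e-03  2.98210342e-01  9.54499306e-01]
 [-9.99999122e-01 -9.93009243e-05 -1.32176176e-03]] [ 0.15979814 -0.1646382   0.02745806] 1.0027682258960888
scene [[ 7.90000e-01  3.80000e-01 -4.80000e-01  1.19408e+03]
 [ 6.10000e-01 -4.70000e-01  6.30000e-01 -8.32320e+02]
 [ 1.00000e-02 -7.90000e-01 -6.10000e-01  9.63930e+02]
 [ 0.00000e+00  0.00000e+00  0.00000e+00  1.00000e+00]] 0.9959895833333333
top [[-2.00000e-02 -9.80000e-01  1.80000e-01  2.76150e+02]
 [-1.00000e+00  2.00000e-02  1.00000e-02 -1.58100e+01]
 [-1.00000e-02 -1.80000e-01 -9.80000e-01  1.74008e+03]
 [ 0.00000e+00  0.00000e+00  0.00000e+00  1.00000e+00]] 0.996181640625
```

View pics/scene0.png

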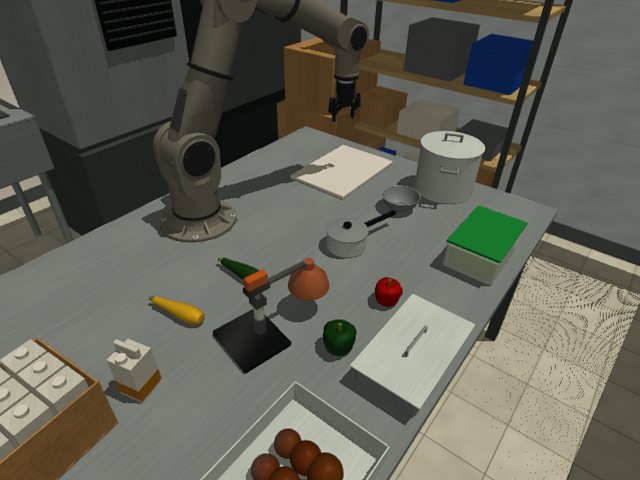

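View pics/top0.png

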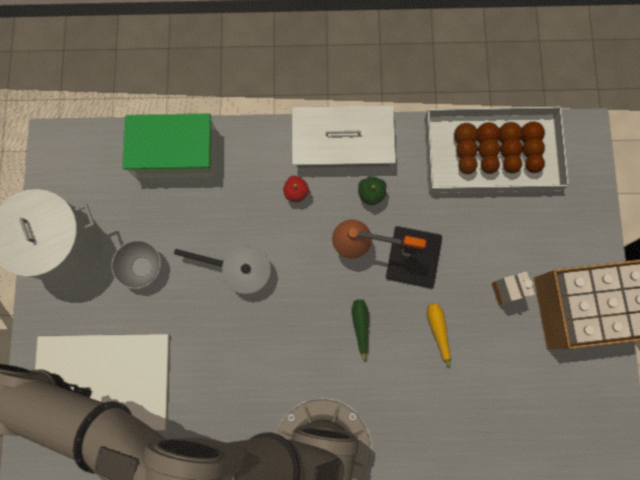

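The scene view shows the lamp (orange grip at 256,281; shade at 309,282) in front of the robot, and the pan at (347,238). In the top view the grip is at (414,242), the shade at (352,240), and the pan lid knob at (246,269) with its handle running to (177,252), near the bowl at (137,265).

Run:
```python
from h import *
L={n:dict(np.load(f"{n}0.npz")) for n in("scene","top")}
def show(name,W,m):
    P=W[m]; P=P[np.isfinite(P).all(1)]
    print(name,len(P),"mean",P.mean(0).round(1),"med",np.median(P,0).round(1),"p2",np.percentile(P,2,axis=0).round(0),"p98",np.percentile(P,98,axis=0).round(0)); return P
for n,c in L.items():
    W=world(c); hsv=cv2.cvtColor(c["frame"],cv2.COLOR_RGB2HSV); h,s,v=cv2.split(hsv)
    def box(u0,v0,u1,v1):
        m=np.zeros((480,640),bool); m[v0:v1,u0:u1]=1; return m
    b=dict(scene=dict(g=(235,260,275,300),sh=(285,255,335,302),pan=(322,212,370,260),h=(364,205,400,232)),
      top=dict(g=(398,228,432,256),sh=(328,215,375,262),pan=(215,240,275,300),h=(170,244,224,272)))[n]
    z=W[...,2]
    P=show(n+" grip top",W,box(*b["g"])&(s>180)&(h<15)&(z>212))
    r=cv2.minAreaRect(P[:,:2].astype(np.float32)); print(r)
    P=show(n+" shade",W,box(*b["sh"])&(s>120)&(h<15)&(z>70))
    def fit(P,lo,hi):
        for a in np.arange(lo,hi,12):
            Q=P[(P[:,2]>a)&(P[:,2]<a+12)]
            if len(Q)<15: continue
            A=np.c_[2*Q[:,:2],np.ones(len(Q))]; x=np.linalg.lstsq(A,(Q[:,:2]**2).sum(1),rcond=None)[0]
            print("   z",a,len(Q),x[:2].round(1),"R",np.sqrt(x[2]+x[0]**2+x[1]**2).round(1))
    fit(P,80,180)
    P=show(n+" pan top",W,box(*b["pan"])&(z>66)&(z<82)&(s<60))
    r=cv2.minEnclosingCircle(P[:,:2].astype(np.float32)); print(r)
    P=show(n+" pan knob",W,box(*b["pan"])&(z>90))
    P=show(n+" pan handle",W,box(*b["h"])&(z>45)&(z<70)&(v<70))
    print(cv2.fitLine(P[:,:2].astype(np.float32),cv2.DIST_HUBER,0,.01,.01).ravel(), cv2.minAreaRect(P[:,:2].astype(np.float32)))
    ob=dict(top=dict(bowl=(105,238,165,295),pg=(355,172,392,210),pr=(280,172,312,206),cuc=(345,295,375,362),sq=(422,300,458,370)))
    if n in ob:
        for k,bb in ob[n].items(): show(k,W,box(*bb)&(z>12))
        P=show("foot",W,box(380,220,450,295)&(z>12)&(z<30)&(v<60)); print(cv2.minAreaRect(P[:,:2].astype(np.float32)))
```

```text
scene grip top 202 mean [ 575.7 -270.5  221. ] med [ 577.  -271.2  222.2] p2 [ 559. -296.  213.] p98 [ 587. -243.  226.]
((573.9595947265625, -268.5867004394531), (55.74159622192383, 26.261690139770508), 73.34060668945312)
scene shade 1158 mean [ 627.2 -122.5  130.3] med [ 628.7 -124.8  129.5] p2 [ 575. -156.   92.] p98 [664. -75. 182.]
   z 80 19 [ 611.5 -104.6] R 51.6
   z 92 153 [ 608.8 -100.3] R 56.8
   z 104 169 [ 608.6 -100.3] R 54.2
   z 116 212 [ 608.8 -100.3] R 49.5
   z 128 222 [ 609.9 -101.3] R 40.9
   z 140 177 [ 611.  -102.2] R 29.9
   z 152 115 [ 612.  -103.4] R 18.4
   z 164 32 [ 612.8 -102.8] R 10.4
   z 176 59 [ 611.2 -102. ] R 10.2
scene pan top 736 mean [531.4 205.8  76.3] med [534.8 201.5  76.6] p2 [460. 148.  69.] p98 [593. 280.  82.]
((526.6481323242188, 220.92662048339844), 78.22952270507812)
scene pan knob 43 mean [526.5 213.8  96.8] med [527.3 214.7  97.1] p2 [513. 201.  92.] p98 [539. 226. 101.]
scene pan handle 177 mean [569.1 373.5  59. ] med [569.1 368.8  60.2] p2 [549. 298.  46.] p98 [592. 486.  66.]
[2.1255247e-01 9.7714967e-01 5.6851575e+02 3.6057260e+
[... 1277 characters left out ...]
med [561.  578.1  33.2] p2 [482. 492.  13.] p98 [618. 626.  65.]
pg 658 mean [ 763.1 -162.2   74.3] med [ 762.8 -161.9   76.5] p2 [ 726. -203.   48.] p98 [ 803. -124.   89.]
pr 538 mean [772.9  71.6  67.4] med [771.7  71.5  69.6] p2 [742.  35.  25.] p98 [812. 106.  81.]
cuc 725 mean [ 357.9 -118.2   41.8] med [ 362.1 -119.    42.3] p2 [ 265. -139.   25.] p98 [431. -95.  55.]
sq 787 mean [ 339.6 -350.8   40.7] med [ 344.1 -351.8   41.4] p2 [ 246. -378.   25.] p98 [ 414. -321.   55.]
foot 1930 mean [ 554.7 -292.4   20.2] med [ 547.3 -296.5   20.2] p2 [ 481. -366.   13.] p98 [ 648. -214.   28.]
((564.991455078125, -290.5946960449219), (147.43251037597656, 169.20681762695312), 77.28717803955078)
```

Request:
move_arm(
  motion=[40,-44,6,0,0,-0.09,0,40,-44,6,0,0,-0.09,0,40,-44,6,0,0,-0.09,0,40,-44,6,0,0,-0.09,0,40,-44,6,0,0,-0.09,0,40,-44,6,0,0,-0.09,0,40,-44,6,0,0,-0.09,0,40,-44,6,0,0,-0.09,0,40,-44,6,0,0,-0.09,0,40,-44,6,0,0,-0.09,0],
)

```text
t: 1.35
tcp_pos: [602.2, 202.8, 464.8]
orientation: [[-0.0, -0.357, 0.934], [0.0, 0.934, 0.357], [-1.0, 0.0, -0.0]]
ft_force: [-0.7, 1.5, 0.3]
grip_width: 1.001
```

Request:
move_arm(
  motion=[-3,-47,0,0,0,-0.058,0,-3,-47,0,0,0,-0.058,0,-3,-47,0,0,0,-0.058,0,-3,-47,0,0,0,-0.058,0,-3,-47,0,0,0,-0.058,0,-3,-47,0,0,0,-0.058,0,-3,-47,0,0,0,-0.058,0,-3,-47,0,0,0,-0.058,0,-3,-47,0,0,0,-0.058,0,0,-46,0,0,0,-0.058,0],
)

```text
t: 2.6
tcp_pos: [573.9, -266.2, 464.6]
orientation: [[-0.0, 0.212, 0.977], [0.0, 0.977, -0.212], [-1.0, 0.0, -0.0]]
ft_force: [0.0, -0.4, 0.2]
grip_width: 1.002
```

```bash
cat >> h.py <<'E'
def rays(c,R,p):
    v,u=np.mgrid[:480,:640]; x=u-c["cx"]; y=v-c["cy"]; r=np.hypot(x/c["fx"],y/c["fy"])
    k=np.sinc(r/np.pi)
    d=np.stack([x/c["fx"]*k,y/c["fy"]*k,np.cos(r)],-1)
    T=c["T_tool_cam"]; d=d@T[:3,:3].T@R.T
    o=R@T[:3,3]+p
    return o,d
def wrist(fn=None):
    s=env.state(); c=cap("wrist")
    o,d=rays(c,np.array(s["orientation"]),np.array(s["tcp_pos"]))
    if fn: cv2.imwrite(fn,c["frame"][...,::-1])
    return s,c,o,d
def plane(o,d,z): return o+d*((z-o[2])/d[...,2:3])
E
python3 - <<'E'
from h import *
s,c,o,d=wrist("pics/w1.png"); print(s["t"],s["tcp_pos"],s["orientation"].round(3),s["ft_force"],s["joints"].round(2))
h,sa,v=cv2.split(cv2.cvtColor(c["frame"],cv2.COLOR_RGB2HSV))
m=((sa>190)&(h<13)&(v>150)).astype(np.uint8)
n,l,st,ce=cv2.connectedComponentsWithStats(m); 
for i in np.argsort(-st[1:,4])[:4]+1: print(st[i],ce[i])
i=np.argmax(st[1:,4])+1
X=plane(o,d,223)[l==i][:,:2].astype(np.float32); print(cv2.minAreaRect(X))
E
```

```text
2.6 [ 573.91687528 -266.15267733  464.58634328] [[-0.     0.212  0.977]
 [ 0.     0.977 -0.212]
 [-1.     0.    -0.   ]] [ 0.01117678 -0.4039784   0.15090579] [-0.23  0.38  0.75  1.67 -0.27  1.2   0.37]Traceback (most recent call last):
  File "<stdin>", line 7, in <module>
    return _wrapfunc(a, 'argmax', axis=axis, out=out, **kwds)
    return bound(*args, **kwds)
ValueError: attempt to get argmax of an empty sequence
```

View pics/w1.png

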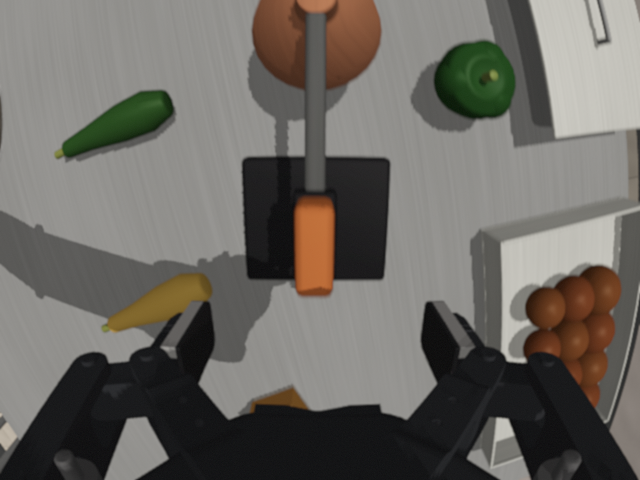

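The wrist view shows the orange grip at (314,245), square to the jaws, with the arm running up to the shade at (316,30).

Run:
```python
from h import *
s,c,o,d=wrist()
h,sa,v=cv2.split(cv2.cvtColor(c["frame"],cv2.COLOR_RGB2HSV)); print(h[245,314],sa[245,314],v[245,314], sa[280,314])
m=(sa>130)&(h<20)&(v>100); b=np.zeros_like(m); b[185:305,280:350]=1; m&=b
for z in(223,206):
  X=plane(o,d,z)[m][:,:2].astype(np.float32); print(z,cv2.minAreaRect(X),X.mean(0))
T=c["T_tool_cam"]; print(T.round(3), c["fx"],c["z_map"][245,314])
# depth-based points
r=d[m]; cz=(np.linalg.inv(s["orientation"]@T[:3,:3])@r.T)[2]; P=o+r*(c["z_map"][m]/cz)[:,None]; print(np.median(P,0)); Q=P[P[:,2]>218]; print(len(Q),cv2.minAreaRect(Q[:,:2].astype(np.float32)))
```

```text
12 177 189 179
223 ((573.1193237304688, -261.9439697265625), (60.76202392578125, 23.15932273864746), 77.29122161865234) [ 573.30383 -261.07816]
206 ((571.845703125, -266.828369140625), (65.66354370117188, 25.027448654174805), 77.29114532470703) [ 572.0452  -265.89273]
[[-1.0000e-03 -2.8900e-01  9.5700e-01  3.0905e+01]
 [-0.0000e+00 -9.5700e-01 -2.8900e-01  7.2455e+01]
 [ 1.0000e+00 -1.0000e-03  0.0000e+00  5.5400e-01]
 [ 0.0000e+00  0.0000e+00  0.0000e+00  1.0000e+00]] 371.64829954431775 221.42589
[ 573.36807641 -260.54141055  222.48413334]
3552 ((576.4216918945312, -246.74288940429688), (93.95162963867188, 23.600072860717773), 77.50682067871094)
```

Request:
move_arm(
  motion=[-1,4,0,0,0,-0.01,0,0,0,-20,0,0,0,0,0,0,-20,0,0,0,0,0,0,-20,0,0,0,0,0,0,-20,0,0,0,0,0,0,-15,0,0,0,0,0,0,-7,0,0,0,0,0,0,0,0,0,0,0,0,0,0,0,0,0,0.5,0,0,0,0,0,0,0.6],
)

```text
t: 3.95
tcp_pos: [573.4, -260.8, 363.3]
orientation: [[0.001, 0.22, 0.975], [-0.0, 0.975, -0.22], [-1.0, 0.0, 0.001]]
ft_force: [-0.4, 1.1, 0.2]
grip_width: 0.608
```

Request:
move_arm(
  motion=[0,0,0,0,0,0,0.7,0,0,0,0,0,0,0.8,0,0,0,0,0,0,0.9,0,0,0,0,0,0,1,0,0,0,0,0,0,1,0,0,0,0,0,0,1,0,0,0,0,0,0,1,0,0,0,0,0,0,1,0,0,0,0,0,0,1,0,0,0,0,0,0,1],
)

```text
t: 5.2
tcp_pos: [572.9, -260.7, 362.9]
orientation: [[-0.001, 0.22, 0.975], [0.001, 0.975, -0.22], [-1.0, 0.0, -0.001]]
ft_force: [-5.3, 3.7, 5.9]
grip_width: 0.273
```

Request:
move_arm(
  motion=[0,0,5,0,0,0,1,0,0,6,0,0,0,1,0,0,6,0,0,0,1,0,0,6,0,0,0,1,0,0,6,0,0,0,1,0,0,6,0,0,0,1,0,0,6,0,0,0,1,0,0,6,0,0,0,1,0,0,6,0,0,0,1,0,0,5,0,0,0,1],
)

```text
t: 6.45
tcp_pos: [573.3, -260.7, 421.1]
orientation: [[0.0, 0.22, 0.975], [0.0, 0.975, -0.22], [-1.0, 0.0, 0.0]]
ft_force: [-3.2, 2.5, -7.7]
grip_width: 0.274
```

Run:
```python
from h import *
c=cap("scene"); f=c["frame"][...,::-1]
cv2.imwrite("pics/s2.png",cv2.resize(f[210:390,190:390],None,fx=3,fy=3,interpolation=cv2.INTER_CUBIC)); s=env.state(); print(s["ft_force"],s["tcp_pos"])
```

```text
[-4.53820139  3.56261704 -4.43036771] [ 573.37019544 -260.80646846  421.6783153 ]
```

View pics/s2.png

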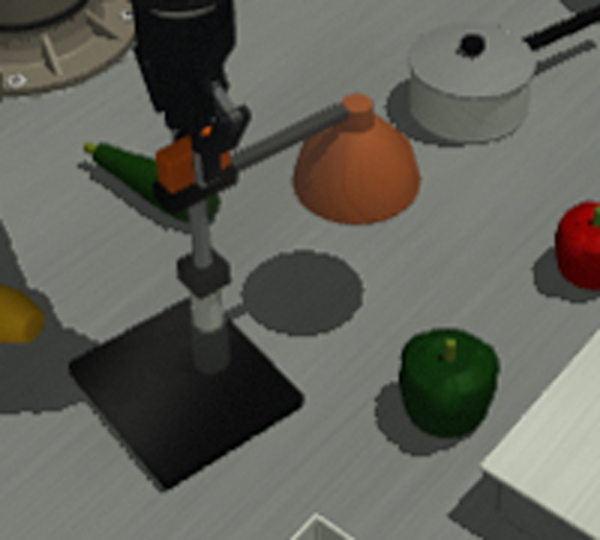

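The head is raised about 58 mm, the foot is still flat, and the collar is at about (258,300) in the scene image. I'll estimate the rim height from depth.

Run:
```python
from h import *
c=cap("scene"); W=world(c); C=np.array([572.5,-263])
z=W[...,2]; r=np.hypot(W[...,0]-C[0],W[...,1]-C[1]); 
v,u=np.where((r<32)&(z>25)&(z<190)); 
for a,b,zz,rr,i in zip(v,u,z[v,u],r[v,u],c["frame"][v,u].mean(1)):
    if abs(b-258)<=1: print(a,b,zz.round(0),rr.round(0),i.round(0))
c2=cap("top"); W=world(c2); z=W[...,2]; r=np.hypot(W[...,0]-C[0],W[...,1]-C[1]); k=c2["frame"].mean(2)
m=(r<28)&(z>95)&(z<180); print(np.sort(z[m]).round(0)); print(env.state()["t"])
```

```text
286 259 188.0 6.0 85.0
287 257 187.0 6.0 72.0
287 258 188.0 8.0 76.0
287 259 184.0 6.0 81.0
288 257 187.0 10.0 72.0
288 258 185.0 9.0 75.0
288 259 182.0 7.0 81.0
289 257 181.0 7.0 73.0
289 258 181.0 8.0 76.0
289 259 177.0 6.0 81.0
290 257 179.0 9.0 74.0
290 258 180.0 10.0 76.0
290 259 177.0 8.0 78.0
291 257 175.0 8.0 72.0
291 258 175.0 8.0 75.0
291 259 174.0 9.0 77.0
292 257 173.0 11.0 71.0
292 258 170.0 8.0 76.0
292 259 171.0 9.0 73.0
293 257 168.0 9.0 72.0
293 258 169.0 10.0 78.0
293 259 168.0 10.0 70.0
294 257 166.0 11.0 71.0
294 258 165.0 9.0 77.0
294 259 161.0 7.0 75.0
295 257 162.0 9.0 70.0
295 258 162.0 9.0 76.0
295 259 159.0 7.0 74.0
296 257 158.0 9.0 70.0
296 258 158.0 9.0 76.0
296 259 159.0 11.0 77.0
297 257 157.0 12.0 71.0
297 258 153.0 8.0 76.0
297 259 155.0 11.0 77.0
298 257 150.0 9.0 72.0
298 258 150.0 9.0 75.0
298 259 152.0 11.0 59.0
299 257 147.0 9.0 52.0
299 258 147.0 9.0 48.0
299 259 148.0 11.0 39.0
300 257 146.0 12.0 35.0
300 258 148.0 14.0 34.0
300 259 148.0 14.0 34.0
301 257 146.0 15.0 34.0
301 258 151.0 20.0 34.0
301 259 148.0 17.0 35.0
302 257 146.0 19.0 37.0
3
[... 1493 characters left out ...]
2.0
323 258 65.0 17.0 41.0
323 259 68.0 20.0 41.0
324 257 61.0 18.0 42.0
324 258 59.0 16.0 40.0
324 259 61.0 17.0 41.0
325 257 58.0 19.0 40.0
325 258 57.0 17.0 41.0
325 259 57.0 17.0 41.0
326 257 53.0 18.0 40.0
326 258 51.0 15.0 39.0
326 259 51.0 15.0 39.0
327 257 47.0 17.0 39.0
327 258 49.0 18.0 39.0
327 259 48.0 16.0 39.0
328 257 44.0 18.0 38.0
328 258 44.0 17.0 39.0
328 259 45.0 16.0 39.0
329 257 45.0 21.0 40.0
329 258 46.0 22.0 38.0
329 259 41.0 17.0 39.0
330 257 36.0 18.0 39.0
330 258 40.0 20.0 36.0
330 259 39.0 19.0 38.0
331 257 34.0 20.0 37.0
331 258 33.0 18.0 38.0
331 259 33.0 17.0 38.0
332 257 28.0 18.0 39.0
332 258 30.0 19.0 39.0
332 259 29.0 17.0 38.0
333 259 27.0 19.0 38.0
[]
6.6
```

Rim is about 146 mm, so the click should come at about 101 mm of lift and the stop at about 109. I have lifted about 59 mm so far.

Request:
move_arm(
  motion=[0,0,4,0,0,0,1,0,0,4,0,0,0,1,0,0,4,0,0,0,1,0,0,4,0,0,0,1,0,0,4,0,0,0,1,0,0,4,0,0,0,1,0,0,4,0,0,0,1,0,0,4,0,0,0,1,0,0,3,0,0,0,1,0,0,2,0,0,0,1],
)

```text
t: 7.85
tcp_pos: [573.3, -260.7, 457.9]
orientation: [[0.0, 0.22, 0.975], [0.0, 0.975, -0.22], [-1.0, 0.0, 0.0]]
ft_force: [-2.7, 1.8, -9.1]
grip_width: 0.277
```

Request:
move_arm(
  motion=[0,0,1,0,0,0,1,0,0,1,0,0,0,1,0,0,1,0,0,0,1,0,0,1,0,0,0,1,0,0,1,0,0,0,1,0,0,1,0,0,0,1,0,0,1,0,0,0,1,0,0,1,0,0,0,1,0,0,0,0,0,0,1,0,0,0,0,0,0,1],
)

```text
t: 9.1
tcp_pos: [573.3, -260.8, 465.8]
orientation: [[0.0, 0.22, 0.975], [0.0, 0.975, -0.22], [-1.0, 0.0, 0.0]]
ft_force: [-2.9, 2.8, -4.4]
grip_width: 0.271
```

Run:
```python
from h import *
c=cap("scene"); f=c["frame"][...,::-1]
cv2.imwrite("pics/s3.png",cv2.resize(f[230:360,200:330],None,fx=4.5,fy=4.5,interpolation=cv2.INTER_CUBIC)); s=env.state(); print(s["ft_force"],s["tcp_pos"])
```

```text
[-3.97549805  2.61728296 -3.87712192] [ 573.28653937 -260.75724036  465.77980418]
```

View pics/s3.png

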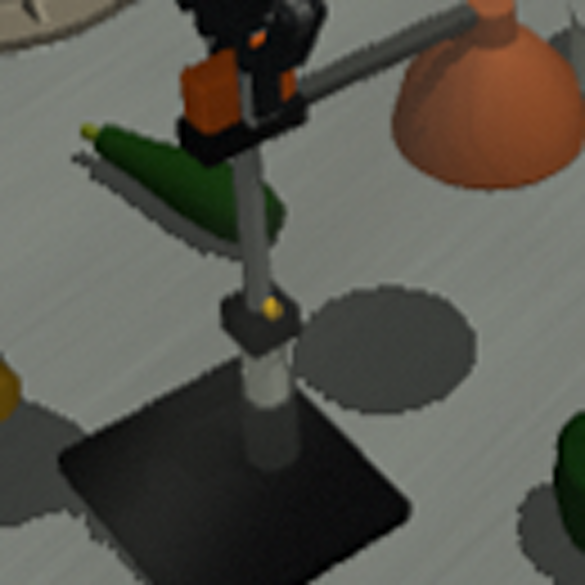

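The yellow button is visible above the collar at crop (272,308), and the foot is flat. I'll lift 3 mm more, then lower slowly until it carries the head.

Request:
move_arm(
  motion=[0,0,1,0,0,0,1,0,0,1,0,0,0,1,0,0,1,0,0,0,1,0,0,0,0,0,0,1,0,0,0,0,0,0,1,0,0,0,0,0,0,1,0,0,0,0,0,0,1,0,0,0,0,0,0,1,0,0,0,0,0,0,1,0,0,0,0,0,0,1],
)

```text
t: 10.4
tcp_pos: [573.3, -260.8, 468.7]
orientation: [[-0.0, 0.22, 0.975], [0.0, 0.975, -0.22], [-1.0, 0.0, -0.0]]
ft_force: [-2.8, 1.9, -3.6]
grip_width: 0.276
```

Request:
move_arm(
  motion=[0,0,-1,0,0,0,1,0,0,-1,0,0,0,1,0,0,-1,0,0,0,1,0,0,-1,0,0,0,1,0,0,-0.5,0,0,0,1,0,0,0,0,0,0,1,0,0,0,0,0,0,1,0,0,0,0,0,0,1,0,0,0,0,0,0,1,0,0,0,0,0,0,1],
)

```text
t: 11.65
tcp_pos: [573.3, -260.8, 465.0]
orientation: [[0.001, 0.22, 0.975], [0.0, 0.975, -0.22], [-1.0, 0.0, 0.001]]
ft_force: [-7.3, 4.1, 6.5]
grip_width: 0.265
```

The load reversed to +6.5 N, so the button is resting on the rim. Releasing.

Request:
move_arm(
  motion=[0,0,0,0,0,0,0.7,0,0,0,0,0,0,0.6,0,0,0,0,0,0,0.4,0,0,0,0,0,0,0,0,0,0,0,0,0,0,0,0,0,0,0,0,0,0,0,5,0,0,0,0,0,0,20,0,0,0,0,0,0,30,0,0,0,0,0,0,30,0,0,0,0],
)

```text
t: 12.9
tcp_pos: [573.1, -260.9, 551.6]
orientation: [[0.001, 0.221, 0.975], [-0.0, 0.975, -0.221], [-1.0, -0.0, 0.001]]
ft_force: [0.5, 0.2, 0.2]
grip_width: 1.0
```

Run:
```python
from h import *
s=env.state(); print(s["t"],s["tcp_pos"],s["ft_force"])
W={}
for n in("scene","top"):
    c=cap(n); W=world(c); z=W[...,2]; h,sa,v=cv2.split(cv2.cvtColor(c["frame"],cv2.COLOR_RGB2HSV))
    m=(sa>120)&(h<16)&(z>110)&(np.hypot(W[...,0]-610,W[...,1]+98)<90)
    P=W[m]; print(n,"shade",P[:,2].min().round(),np.percentile(P[:,2],[1,99]).round(0))
    for a in range(170,260,12):
        Q=P[(P[:,2]>a)&(P[:,2]<a+12)]
        if len(Q)<60: continue
        A=np.c_[2*Q[:,:2],np.ones(len(Q))]; x=np.linalg.lstsq(A,(Q[:,:2]**2).sum(1),rcond=None)[0]; print(a,len(Q),x[:2].round(1),np.sqrt(x[2]+x[:2]@x[:2]).round(1))
    g=(sa>170)&(h<16)&(z>280)&(z<345)&(np.hypot(W[...,0]-573,W[...,1]+262)<50); print("grip",g.sum(),np.percentile(W[g][:,2],[5,50,95]) if g.any() else 0)
    f=(v<60)&(z>5)&(z<40)&(np.hypot(W[...,0]-565,W[...,1]+290)<120); print("foot z",np.median(z[f]))
```

```text
12.9 [ 573.08493752 -260.92497242  551.62667314] [0.46536079 0.22910019 0.16383842]
scene shade 191.0 [194. 285.]
194 185 [608.9 -99.9] 56.8
206 183 [609.2 -99.9] 53.9
218 226 [ 609.3 -100.5] 49.5
230 247 [ 609.3 -100.5] 41.6
242 191 [ 610.9 -102.2] 30.3
254 125 [ 612.5 -103.1] 18.3
grip 385 [293.5913236  316.28482593 326.78191875]
foot z 20.505186737167378
top shade 194.0 [201. 288.]
206 95 [608.9 -95.4] 54.2
218 193 [609.2 -95.4] 49.7
230 315 [609.8 -95.3] 42.7
242 257 [610.1 -95.6] 32.6
254 164 [610.3 -95.9] 23.0
grip 0 0
foot z 20.1998237488649
```

The head stays up: shade face at about 187 mm, foot top at 20 mm, and no contact force. On to the pan handle.

Request:
move_arm(
  motion=[0,30,0,0,0,-0.005,0,0,58,0,0,0,-0.005,0,0,58,0,0,0,-0.005,0,0,58,0,0,0,-0.005,0,-1,58,0,0,0,-0.005,0,-1,58,0,0,0,-0.005,0,-1,60,0,0,0,-0.005,0,-1,60,0,0,0,-0.005,0,-1,60,0,0,0,-0.005,0,-1,60,0,0,0,-0.005,0],
)

```text
t: 14.25
tcp_pos: [567.0, 301.0, 550.3]
orientation: [[0.001, 0.269, 0.963], [0.001, 0.963, -0.269], [-1.0, 0.001, 0.001]]
ft_force: [1.4, -0.4, -0.3]
grip_width: 1.007
```

Request:
move_arm(
  motion=[0,40,-30,0,0,0,0,0,40,-30,0,0,0,0,0,0,-40,0,0,0,0,0,0,-40,0,0,0,0,0,0,-30,0,0,0,0,0,0,-20,0,0,0,0,0,0,0,0,0,0,0,0,0,0,0,0,0,0,0,0,0,0,0,0,0,0,0,0,0,0,0,0],
)

```text
t: 15.5
tcp_pos: [567.4, 379.3, 360.0]
orientation: [[0.001, 0.269, 0.963], [0.001, 0.963, -0.269], [-1.0, 0.001, 0.0]]
ft_force: [-0.8, -1.2, 0.4]
grip_width: 0.998
```

Run:
```python
from h import *
s,c,o,d=wrist("pics/w2.png"); print(s["t"],s["tcp_pos"],s["orientation"].round(3))
```

```text
15.5 [567.41089854 379.31317189 360.01827784] [[ 0.001  0.269  0.963]
 [ 0.001  0.963 -0.269]
 [-1.     0.001  0.   ]]
```

View pics/w2.png

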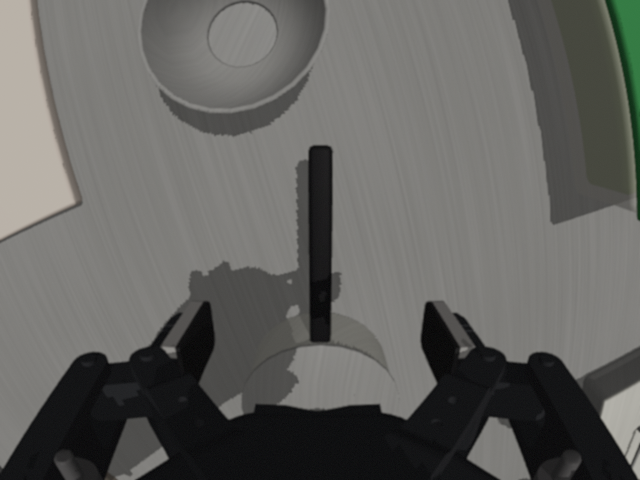

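The wrist view shows the handle running from its tip at (320,147) to the pan at (320,340), square between the jaws. The bowl is well clear above.

Run:
```python
from h import *
s,c,o,d=wrist(); g=c["frame"].mean(2); W=plane(o,d,62.)
pts=[]
for v in list(range(155,262,6)):
    u=np.where(g[v,300:345]<45)[0]+300; pts.append((W[v,u].mean(0)[:2])); 
pts=np.array(pts,np.float32); l=cv2.fitLine(pts,cv2.DIST_HUBER,0,.01,.01).ravel(); l=l*np.sign([l[1],l[1],1,1]); print(l)
u=l[:2]
tip=W[147,320,:2]; print("tip",tip,"axis est",tip-230*u,"grip",tip-65*u, "ang",np.degrees(np.arctan2(u[1],u[0])))
w=W[200,np.where(g[200,300:345]<45)[0]+300]; print(np.ptp(w[:,0]),"line at y=379", l[2]+(379-l[3])*u[0]/u[1])
```

```text
[2.67604083e-01 9.63528931e-01 5.76415833e+02 4.01067657e+02]
tip [586.48234136 437.28266948] axis est [524.93340231 215.67101531] grip [569.08807597 374.65328895] ang 74.47825414503478
15.46496984876876 line at y=379 570.2869088861717
```

Request:
move_arm(
  motion=[2,-2,-25,0,0,0,0,0,0,-30,0,0,0,0,0,0,-30,0,0,0,0,0,0,-30,0,0,0,0,0,0,-20,0,0,0,0,0,0,-13,0,0,0,0,0,0,0,0,0,0,0.3,0,0,0,0,0,0,0.5,0,0,0,0,0,0,0.6,0,0,0,0,0,0,0.7],
)

```text
t: 16.85
tcp_pos: [569.4, 377.3, 211.8]
orientation: [[0.001, 0.269, 0.963], [0.001, 0.963, -0.269], [-1.0, 0.001, 0.0]]
ft_force: [0.0, -0.8, -0.6]
grip_width: 0.3
```

Request:
move_arm(
  motion=[0,0,0,0,0,0,0.75,0,0,0,0,0,0,0.8,0,0,0,0,0,0,0.9,0,0,0,0,0,0,1,0,0,0,0,0,0,1,0,0,0,0,0,0,1,0,0,0,0,0,0,1,0,0,0,0,0,0,1,0,0,0,0,0,0,1,0,0,0,0,0,0,1],
)

```text
t: 18.1
tcp_pos: [569.3, 377.4, 211.3]
orientation: [[0.0, 0.269, 0.963], [0.0, 0.963, -0.269], [-1.0, 0.0, 0.0]]
ft_force: [0.1, 2.2, 5.9]
grip_width: 0.201
```

Request:
move_arm(
  motion=[1,-4,0.5,0,0,0,1,3,-12,0.5,0,0,0,1,4,-14,0,0,0,0,1,4,-14,0,0,0,0,1,4,-14,0,0,0,0,1,4,-14,0,0,0,0,1,4,-14,0,0,0,0,1,4,-14,0,0,0,0,1,4,-14,0,0,0,0,1,3,-12,0,0,0,0,1],
)

```text
t: 19.35
tcp_pos: [604.6, 250.2, 212.2]
orientation: [[0.0, 0.269, 0.963], [-0.0, 0.963, -0.269], [-1.0, 0.0, 0.0]]
ft_force: [-1.4, 2.9, -0.8]
grip_width: 0.192
```

Request:
move_arm(
  motion=[4,-14,0,0,0,0,1,4,-14,0,0,0,0,1,4,-14,0,0,0,0,1,4,-14,0,0,0,0,1,4,-14,0,0,0,0,1,4,-14,0,0,0,0,1,4,-14,0,0,0,0,1,4,-14,0,0,0,0,1,2,-12,0,0,0,0,1,1,-6,0,0,0,0,1],
)

```text
t: 20.6
tcp_pos: [639.4, 120.2, 212.2]
orientation: [[0.0, 0.269, 0.963], [-0.0, 0.963, -0.269], [-1.0, -0.0, 0.0]]
ft_force: [-1.2, 2.1, -0.9]
grip_width: 0.199
```

Run:
```python
from h import *
s=env.state(); print(s["t"],s["tcp_pos"],s["ft_force"],s["torque"])
for n in("scene","top"):
    c=cap(n); W=world(c); z=W[...,2]; h,sa,v=cv2.split(cv2.cvtColor(c["frame"],cv2.COLOR_RGB2HSV))
    m=(sa>120)&(h<16)&(z>205)&(z<245)&(np.hypot(W[...,0]-610,W[...,1]+98)<90)
    def fit(Q):
        A=np.c_[2*Q[:,:2],np.ones(len(Q))]; x=np.linalg.lstsq(A,(Q[:,:2]**2).sum(1),rcond=None)[0]; return x[:2].round(1),len(Q)
    print(n,"shade",[fit(W[m&(z>a)&(z<=a+10)]) for a in(205,215,225)])
    k=(z>88)&(z<104)&(np.hypot(W[...,0]-600,W[...,1]+40)<120)&(v<80); print("knob",k.sum(),np.nanmedian(W[k],0))
    w=(z>15)&(z<60)&(sa<60)&(v>60)&(np.hypot(W[...,0]-597,W[...,1]+50)<85); print("wall",fit(W[w]))
    cv2.imwrite(f"pics/{n}4.png",c["frame"][...,::-1])
a=cv2.imread("pics/scene4.png")[190:390,180:420]; cv2.imwrite("pics/s4.png",cv2.resize(a,None,fx=3,fy=3))
```

```text
20.6 [639.4399477  120.22864046 212.21415507] [-1.22363475  2.06794906 -0.87236548] [ 0.67351354  0.09623848 -0.22441589]
scene shade [(array([608.4, -99.2]), 152), (array([ 609.4, -100.4]), 162), (array([ 609.9, -101.1]), 213)]
knob 36 [600.57665931 -47.39727432  96.53633194]
wall (array([594.1, -40.1]), 489)
top shade [(array([609.4, -95.7]), 76), (array([608.9, -95.2]), 112), (array([609.3, -95.1]), 233)]
knob 57 [592.64655533 -37.884394    98.29156397]
wall (array([596.8, -36.3]), 48)
```

View pics/s4.png

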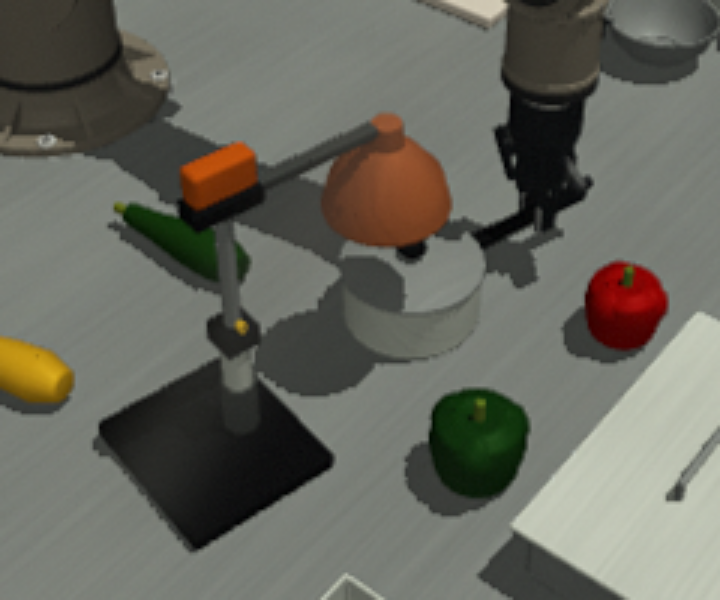

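The pan is about (+15,-59) mm short of centre in both fixed cameras. The lamp is still locked and nothing else has moved.

Request:
move_arm(
  motion=[1,-4,0,0,0,0,1,2,-7,0,0,0,0,1,2,-8,0,0,0,0,1,2,-8,0,0,0,0,1,2,-8,0,0,0,0,1,2,-8,0,0,0,0,1,2,-8,0,0,0,0,1,1,-5,0,0,0,0,1,1,-3,0,0,0,0,1,0,0,-1,0,0,0,1],
)

```text
t: 21.95
tcp_pos: [654.4, 61.9, 211.3]
orientation: [[0.0, 0.269, 0.963], [-0.0, 0.963, -0.269], [-1.0, -0.0, 0.0]]
ft_force: [-1.2, 0.9, 4.0]
grip_width: 0.197
```

```bash
cat > chk.py <<'E'
from h import *
s=env.state(); print(s["t"],s["tcp_pos"],s["ft_force"])
for n in("scene","top"):
    c=cap(n); W=world(c); z=W[...,2]; h,sa,v=cv2.split(cv2.cvtColor(c["frame"],cv2.COLOR_RGB2HSV))
    def fit(Q):
        A=np.c_[2*Q[:,:2],np.ones(len(Q))]; x=np.linalg.lstsq(A,(Q[:,:2]**2).sum(1),rcond=None)[0]; return x[:2].round(1),np.sqrt(x[2]+x[:2]@x[:2]).round(1),len(Q)
    D=np.hypot(W[...,0]-610,W[...,1]+98)
    m=(sa>120)&(h<16)&(z>205)&(z<245)&(D<90)
    print(n,"shade",[fit(W[m&(z>a)&(z<=a+10)]) for a in(205,215,225)],W[m|((sa>120)&(h<16)&(z>150)&(D<90))][:,2].min())
    w=(z>15)&(z<60)&(sa<60)&(v>60)&(D<85); print("wall",fit(W[w]) if w.sum()>5 else w.sum())
    w=(z>67)&(z<84)&(sa<60)&(v>50)&(D<85)&(W[...,1]<-35); Q=W[w]; rim=Q
    if n=="top": # outline of visible lid edge
        ang=np.arctan2(Q[:,1]+98,Q[:,0]-610); r=np.hypot(Q[:,0]-610,Q[:,1]+98)
        E=[Q[ang.round(1)==a][np.argmax(r[ang.round(1)==a])] for a in np.unique(ang.round(1))]
        E=np.array(E); E=E[np.hypot(E[:,0]-610,E[:,1]+98)>63]; print("lid edge",fit(E))
    cv2.imwrite(f"pics/{n}_c.png",c["frame"][...,::-1])
a=cv2.imread("pics/scene_c.png")[190:390,180:420]; b=cv2.imread("pics/top_c.png")[150:350,270:470]
cv2.imwrite(f"pics/chk_{s['t']:.1f}.png",np.hstack([cv2.resize(a,(432,360)),cv2.resize(b,(360,360))]))
E
python3 chk.py; ls pics
```

```text
21.95 [654.35098035  61.92141902 211.28008431] [-1.19061167  0.93600934  4.03855328]
scene shade [(array([608.8, -99.8]), np.float64(54.7), 153), (array([ 609., -100.]), np.float64(51.7), 160), (array([ 609.3, -100.9]), np.float64(45.6), 226)] 190.46247178261012
wall (array([608.8, -98.3]), np.float64(69.2), 510)
top shade [(array([609.3, -95.4]), np.float64(54.9), 66), (array([609.4, -95.4]), np.float64(51.7), 129), (array([609.4, -95.5]), np.float64(46.6), 243)] 190.6778233997195
wall (array([613.7, -94.4]), np.float64(72.3), 66)
lid edge (array([607.4, -96.6]), np.float64(68.8), 39)
chk_21.9.png
s2.png
s3.png
s4.png
scene0.png
scene4.png
scene_c.png
top0.png
top4.png
top_c.png
w1.png
w2.png
```

Pan and shade are centred within about 2 mm. Releasing and retreating.

Request:
move_arm(
  motion=[0,0,0,0,0,0,0.7,0,0,0,0,0,0,0.5,0,0,0,0,0,0,0.2,0,0,0,0,0,0,0,0,0,0,0,0,0,0,0,0,0,0,0,0,0,0,0,8,0,0,0,0,0,0,25,0,0,0,0,0,0,40,0,0,0,0,0,0,40,0,0,0,0],
)

```text
t: 23.3
tcp_pos: [654.2, 62.1, 325.9]
orientation: [[0.0, 0.269, 0.963], [-0.0, 0.963, -0.269], [-1.0, -0.0, 0.0]]
ft_force: [0.0, 0.0, 1.1]
grip_width: 1.002
```

Request:
move_arm(
  motion=[0,20,40,0,0,0,0,0,40,40,0,0,0,0,0,45,40,0,0,0,0,0,45,30,0,0,0,0,0,45,0,0,0,0,0,0,45,0,0,0,0,0,0,30,0,0,0,0,0,0,10,0,0,0,0,0,0,0,0,0,0,0,0,0,0,0,0,0,0,0],
)

```text
t: 24.55
tcp_pos: [654.8, 340.3, 474.5]
orientation: [[0.0, 0.271, 0.963], [-0.001, 0.963, -0.271], [-1.0, -0.0, 0.0]]
ft_force: [0.8, -0.2, 0.3]
grip_width: 1.002
```

```bash
python3 chk.py; cp pics/chk_24*.png pics/final.png; ls pics | grep chk
```

```text
24.55 [654.81720672 340.29624644 474.50021578] [ 0.75686926 -0.16371254  0.29893396]
scene shade [(array([608.5, -99.3]), np.float64(55.0), 163), (array([609.2, -99.9]), np.float64(51.5), 159), (array([ 609.1, -100.2]), np.float64(46.1), 228)] 191.1706741925924
wall (array([609. , -98.3]), np.float64(69.1), 512)
top shade [(array([609.5, -95.7]), np.float64(54.9), 66), (array([608.6, -95.3]), np.float64(51.4), 118), (array([609.4, -94.8]), np.float64(46.6), 240)] 191.79753658396362
wall (array([615.4, -94.6]), np.float64(73.8), 64)
lid edge (array([607.4, -96.9]), np.float64(68.7), 39)
chk_21.9.png
chk_24.6.png
```

View pics/final.png

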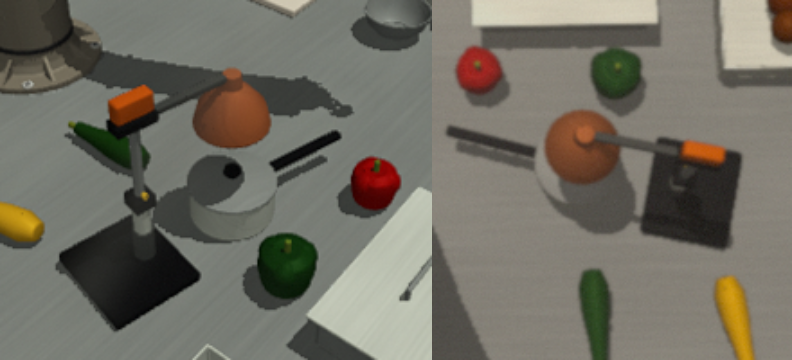

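The final view shows the head locked up (yellow button at 143,197), the pan centred below the shade (232,195), and the vegetables where they were. Handing in.

```bash
python3 -c "
from station import env
print(env.close_job())"
```

```text
the job is handed in; nothing more can be done
None
```

The lamp head is locked up and the saucepan sits centrally below the shade; I handed the job in at about 24.6 s.

- **Lamp:** I lifted the head about 106 mm, saw the yellow button out above the collar, and lowered until the button took the weight. I stopped short of the hard stop instead of feeling it. After release the head stayed up, with the shade's lower face near 190 mm. The foot's top still measured 20 mm after the release.
- **Pan:** I pinched the handle and slid the pan under the shade, then let go and backed away.
- **Centring:** The last fits put the pan's centre within about 2 mm of the shade's in the scene camera and the top view's lid edge. A weak fit to a small patch of the pan's wall in the top view was about 6 mm off in x. The two cameras disagree by about 5 mm in absolute y, so I relied on the pan-to-shade difference within each.
- **Surroundings:** The peppers, courgette and squash look undisturbed in the final picture, and the bowl still stands where only part of it is in view. I did not re-measure any of them, and the carton was out of frame. The arm stayed well away from both.

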